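Press the flanged bushing home in the sprung nest

TASK

Take the flanged bronze bushing by its round head, start it square in the bore of the blue block, and press it gently down until the underside of its flange sits flush on the block all round, then let go. The block rides on springs and gives way as you push: keep pressing until you feel the bushing bottom, but never push the block all the way down towards its stops, and do not disturb the other things on the bench.

Things in the scene. Friction and masses are not known exactly. Their poses are not given: they have to be found in the camera images.
- bushing_centre (a point): Centre, half-way up, of the loose bronze-coloured flanged bushing, about 0.16 kg, 69 mm tall, standing nose down on the bench; z axis up along the bushing. It lies 34.5 mm above the nose end and 34.5 mm below the top of the head. The head, 30 mm in diameter and 30 mm tall above the flange, is the part to grip; its top is closed by a black plug and may be pressed on.
- bushing_seat (a point): Centre of the underside of the bushing's flange (the face that must seat), 34 mm above the nose end; z axis up along the bushing. Below it the nose, 24 mm in diameter, 34 mm long, with a 4 mm chamfer at its end; above it the flange, 42 mm in diameter, 5 mm thick, and then the head.
- bore_mouth (a point): Centre of the bore at the top face of the blue block, z axis up; moves with the block. Upright through bore, 25.2 mm in diameter, 2 mm chamfer. Three sprung balls in its wall, 24 mm down, grip the nose: from about 20 mm in, the bushing must be pushed with a force that differs each time (6 to 20 N, most at the first bite) all the way till the flange bottoms; it then stays by itself.
- nest: The blue block, 92 x 92 x 40 mm, on four springs; origin at the centre of its underside, 32 mm above the bench when unloaded (top face 72 mm). Pushed on, it gives way straight down, about 1 mm for every 1.8 N beyond the first 3 N, and springs back when let go. Hard stops at 16 mm (about 32 N); it must not go down more than 14 mm (about 28 N).
- fixture: Dark steel base plate under the blue block, 130 x 130 x 12 mm, fixed to the bench; origin at the centre of its underside.
- jar_bolts: Bystander: green jar with a white lid, 66 mm wide, 90 mm tall; origin at the centre of its underside.
- bearing_cup: Bystander: bare steel ring, 44 mm wide, 12 mm tall, lying flat; origin at the centre of its underside.
- tape_roll: Bystander: black roll, 73 mm wide, 19 mm tall, lying flat; origin at the centre of its underside.
- oil_bottle: Bystander: black bottle with a pointed spout and a yellow band, 46 mm wide, 155 mm tall; origin at the centre of its underside.
- hub_front: Bystander: bare metal wheel hub, 43 mm wide, 100 mm long, lying; origin at the centre of its underside, its length along y.
- bolt_m8: Bystander: steel bolt with a nut on its end, 60 mm long, 15 mm wide, lying; origin at the centre of its underside, its length along y.
Not all that is in view belongs to the job. Of the things that look like the part that bears bushing_centre, the smallest one is meant.

How it is judged:
On the way, in this order (a step that is already met when the one before it is completed fails the run):
1. the bushing's nose is started square in the bore, at least 5 mm deep (horizontal distance between bushing_seat and bore_mouth below 0.003 m and angle between the z axis of bushing_seat and the z axis of bore_mouth, either way round below 0.1 rad and z of bushing_seat in the frame of bore_mouth between -0.004 and 0.029 m), for 0.1 s.
2. the flange is seated on the block's top face (horizontal distance between bushing_seat and bore_mouth below 0.003 m and angle between the z axis of bushing_seat and the z axis of bore_mouth, either way round below 0.1 rad and z of bushing_seat in the frame of bore_mouth between -0.004 and 0.0018 m), for 0.1 s.
At the end, for the whole second after the job is handed in: the bushing stands in the bore within 3 mm of its centre and 0.1 rad of its axis, the underside of its flange within 1.8 mm of the block's top face, at rest and let go (all of step 2 and linear speed of bushing below 0.01 m/s); the robot touches nothing.
It fails at once if the sprung block is pushed down more than 14 mm (about 28 N), or moved otherwise (distance of bore_mouth from where it was at the start of the episode above 0.014 m).
It fails at once if a bystander (jar, ring, roll, bottle, hub or bolt) is moved more than 20 mm (distance of any of jar_bolts, bearing_cup, tape_roll, oil_bottle, hub_front, bolt_m8 from where it was at the start of the episode above 0.02 m).
It also fails if it takes over 64 s, if anything falls off the work surface, if the arm or the gripper's body presses on something with over 40 N, if the wrist force passes 120 N, or if a joint passes its speed limit or range.

ROBOT

A 6-joint arm with a two-finger parallel gripper is mounted at the origin on a cart in front of the work surface, level with it; the furniture and walls round the work are solid. World frame = base frame: x ahead of the robot, y to its left, z up, the work surface at z = 0. Lengths are in m, angles in rad, forces in N, time in s.
With the tool pointing down it reaches from about 0.375 to 0.9 m from the base axis. Payload 3.1 kg.
Tool frame: the origin (TCP) lies on the centre line of the jaws, within the pads' length; the fingertips stand 25 mm ahead of it and the grasp point (between the pads) lies 6 mm ahead of it; z points along the fingers, y is the line along which they close (so a half turn about z gives the same grasp; the last joint's range is limited). The gripper opens to 85 mm and grips with 20 to 120 N. Pads are 22 mm wide; open, the fingers measure 114 mm over their backs; the gripper's body (76 mm by 85 mm) begins 54 mm behind the grasp point. The pads swing forward as they close: fully open they stand 13 mm farther back than shut.
Start: joints at [0.931, 0.527, 1.433, -0, 1.181, -0.178], TCP at [0.278, 0.56, 0.256] pointing down, gripper open.
Joint ranges: [-3.08, 3.08], [-0.75, 2.2], [0.22, 2.44], [-1.43, 4.57], [0, 2.65], [-2.85, 2.85]. Speed limits (rad/s): [2.79, 2.79, 3.14, 3.14, 3.14, 3.14].

INTERFACE

Orientations are given as a unit quaternion [x, y, z, w].
In Python, from workcell import ctrl gives the robot as it stands.
- The arm moves only by the tool play_rows, never from a script. Its argument "plan" is a list that holds one entry, the list of rows, each a list of 7 numbers: the opening in per cent of the stroke, from 0 (shut) to 100 (fully open), then the shift along the tool's x, y, z in cm, then the turn, a rotation vector about the tool's x, y, z in rad. A call has 1 to 12 rows; each row shifts and turns the commanded pose from where the row before left it, along the tool's axes as they then stand; what a row does not reach is not made up. A row lasts 1/12 s, in which the tool goes at most 41.7 mm and 7.16 degrees, less where a joint would pass 70% of its speed; a pose out of reach is approached as far as the arm can. A call is refused whole if a number of a shift passes 4.17 or a number of a turn 0.125, either way. A call with a gripper value outside its range is refused whole. The fingers move at their own pace and stop on an object; "squeeze" is the grip in N (left out, the last holds). Time passes only in rows, so rows that do not move let the fingers close. It gives the time, the measured TCP pose, the force, the opening and the grip force at its end, in the units of the state.
- ctrl.read_state(): the state, without advancing time (a new reading comes with each control period).
- ctrl.snapshot(name): name is "side" or "top" or "wrist"; returns the picture (384x512x3 uint8, red, green, blue); there is no depth.
- ctrl.get_calibration(name): a dict with "fx", "fy", "cx", "cy" (pixels), "dist_coeffs" ([k1, k2, p1, p2, k3] as OpenCV has them; the pictures are not rectified), "rvec" (rotation vector, rad) and "tvec" (3), from world to camera coordinates, as OpenCV has them. Camera axes: x right, y down, z forward; pixel columns grow to the right and rows downward; lengths in m; the calibration is good to about 2 mm. A picture is of the moment at which its call begins: read the wrist's pose just before it. get_calibration takes no time and is no camera call; for the wrist camera it gives the pose at the moment of the call.
- ctrl.hand_in(): hands the job in; it is judged then, once.
The state is a dict: "time_s": time; "joint_positions": joint angles; "qd": joint speeds; "joint_torque": joint torques, N m; "eef_pos": TCP position; "orientation": TCP orientation; "force": force on the tool from outside, world axes, zero at the start; "torque": the same for the moment, N m; "width": opening from 0.0 (shut) to 1.0 (fully open); "finger_force": force on a finger pad.
Only numpy, scipy, OpenCV 4.12 (cv2) and the standard library are available. Lean on these libraries where they do the work, as an engineer would, in place of code of your own. Each camera call takes 0.05 s, during which the arm holds its last target. There are 200 camera calls.

## Working session

There is one attempt and no reset: what is moved stays moved. The work goes in short steps, Python scripts to look and compute and a tool call to move; the robot and the scene stay as the last step left them, time stands still between calls to the robot, and variables do not carry over. Pictures are saved under pics/ and viewed, at most 10 in all, crops included, and the job is handed in when it is done.

Besides the shell and the picture viewer there is one more tool, called after ">>>" by a JSON object that holds its "name" and its "arguments", one argument or row to a line. play_rows: Moves the arm, as the interface text tells. Its arguments: {"type":"object","properties":{"plan":{"type":"array"},"squeeze":{"type":"number"}},"required":["plan"]}

```bash
mkdir -p pics; ls; python3 - <<'E'
from workcell import ctrl
import cv2,numpy as np
a=ctrl.snapshot("top");b=ctrl.snapshot("side")
cv2.imwrite("pics/top.png",a[:,:,::-1]);cv2.imwrite("pics/side.png",b[:,:,::-1])
for n in("top","side","wrist"):print(ctrl.get_calibration(n))
s=ctrl.read_state();print(s)
E
```

```text
pics
{'fx': 465.34356752284845, 'fy': 465.34356752284845, 'cx': 263.2053361599675, 'cy': 192.55035905576162, 'dist_coeffs': array([-0.04131241,  0.        ,  0.        ,  0.        ,  0.        ]), 'rvec': array([ 2.1955736 , -2.22060061,  0.06397135]), 'tvec': array([-0.04355009,  0.5211188 ,  1.21464269])}
{'fx': 381.6260129650801, 'fy': 381.6260129650801, 'cx': 257.52377298772336, 'cy': 184.7626741932842, 'dist_coeffs': array([-0.08009094,  0.        ,  0.        ,  0.        ,  0.        ]), 'rvec': array([ 2.0078077 , -0.09897797,  0.07462358]), 'tvec': array([-0.53331274,  0.05872213,  0.86842685])}
{'fx': 324.2020941936825, 'fy': 324.2020941936825, 'cx': 253.25141941581634, 'cy': 193.95104318691654, 'dist_coeffs': array([-0.04347461,  0.        ,  0.        ,  0.        ,  0.        ]), 'rvec': array([-2.45266177, -1.52147765, -0.21733236]), 'tvec': array([-0.62359945, -0.03717897,  0.37969743])}
{'time_s': 0.1, 'joint_positions': array([ 9.31483613e-01,  5.28407078e-01,  1.43376701e+00,  2.20925503e-06,
        1.18141324e+00, -1.78491992e-01]), 'qd': array([ 1.16925722e-03, -2.67047221e-03, -3.78171753e-03,  1.67330276e-03,
        1.18864488e-03, -9.05932404e-05]), 'joint_torque': array([ 4.74050665e-06, -4.43299055e+01, -1.78589630e+01, -2.00702734e-04,
        3.79034725e-03, -1.24467519e-06]), 'eef_pos': array([0.27753507, 0.55933538, 0.25541289]), 'orientation': array([ 2.28377355e-01,  9.73572180e-01, -9.14706264e-04, -3.97480068e-04]), 'force': array([-0.92708384,  0.21847465, -0.8673724 ]), 'torque': array([-0.01455143, -0.03130072,  0.01336058]), 'finger_force': 0.0, 'width': 0.9984319475869213}
```

View pics/top.png

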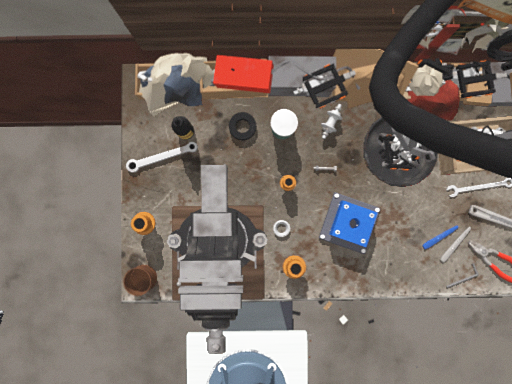

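View pics/side.png

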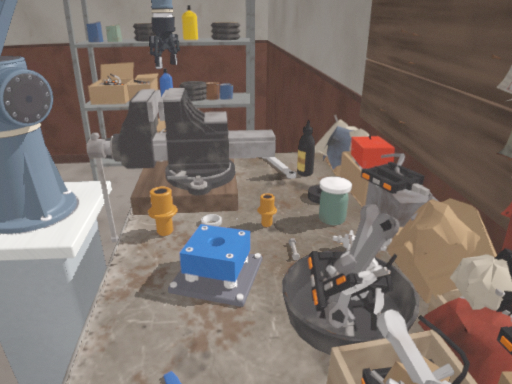

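The top view shows three orange bushings, at (143,223), (288,183) and (294,267). The one at (288,183) looks smallest. The blue block's bore is near (354,223). The side view shows two of the bushings, at (162,210) and (267,210), and the block at (217,253).

```bash
cat > h.py <<'E'
import cv2,numpy as np
def proj(c,P):
    K=np.array([[c['fx'],0,c['cx']],[0,c['fy'],c['cy']],[0,0,1]])
    return cv2.projectPoints(np.array(P,float).reshape(-1,3),c['rvec'],c['tvec'],K,c['dist_coeffs'])[0][:,0]
def ray(c,uv):
    K=np.array([[c['fx'],0,c['cx']],[0,c['fy'],c['cy']],[0,0,1]])
    p=cv2.undistortPoints(np.array(uv,float).reshape(-1,1,2),K,c['dist_coeffs'])[:,0]
    R=cv2.Rodrigues(c['rvec'])[0]
    return -R.T@np.ravel(c['tvec']),np.c_[p,np.ones(len(p))]@R
def onz(c,uv,z):
    o,d=ray(c,uv);return o+d*((z-o[2])/d[:,2])[:,None]
E
python3 - <<'E'
from workcell import ctrl
from h import *
c=ctrl.get_calibration("top")
im=cv2.imread("pics/top.png");hsv=cv2.cvtColor(im,cv2.COLOR_BGR2HSV)
print(onz(c,[[288,183],[143,223],[294,267]],.069), onz(c,[[354,223]],.072))
print("base,tcp",proj(c,[[0,0,0],[.278,.56,.256]]))
m=cv2.inRange(hsv,(8,150,100),(25,255,255))
n,_,st,ce=cv2.connectedComponentsWithStats(m)
for i in range(1,n):
    if st[i,4]>30:print("or",st[i],ce[i])
m=cv2.inRange(hsv,(100,150,80),(125,255,255))
n,_,st,ce=cv2.connectedComponentsWithStats(m)
for i in range(1,n):
    if st[i,4]>200:print("bl",st[i],ce[i])
cv2.imwrite("pics/c.png",np.hstack([cv2.resize(im[v-33:v+33,u-33:u+33],(396,396),interpolation=2) for u,v in((354,223),(288,183))]))
E
```

```text
[[ 0.54153224 -0.11114906  0.069     ]
 [ 0.44528715  0.25297197  0.069     ]
 [ 0.33111919 -0.12330353  0.069     ]] [[ 0.43908677 -0.27539374  0.072     ]]
base,tcp [[246.64855703 390.66819204]
 [-23.0175645  305.97548571]]
or [467   5  45  19 159] [493.71698113  15.19496855]
or [280 175  16  16 154] [287.42857143 182.40909091]
or [131 212  24  23 334] [143.94610778 222.74251497]
or [283 256  23  23 324] [293.55555556 265.94444444]
bl [ 330  201   47   46 1255] [353.01115538 223.14262948]
```

View pics/c.png

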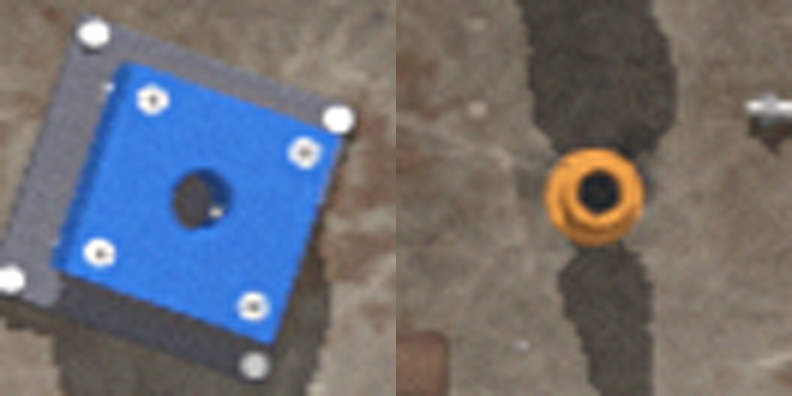

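The left crop shows the bore at about (354.1, 222.6), with the block's screws centred on it. The right crop shows the small bushing's plug at (288.2, 181.3), standing upright. Its flange is about 16 px ≈ 40 mm across, which matches 42 mm. The other two come out at about 58 mm, so this is the one to take.

```bash
cat >> h.py <<'E'
from scipy.spatial.transform import Rotation as Ro
def delta(s,t):
    R=Ro.from_quat(s['orientation']).as_matrix()
    return np.round(R.T@(np.array(t)-s['eef_pos'])*100,2)
E
python3 - <<'E'
from workcell import ctrl
from h import *
c=ctrl.get_calibration("top")
print("plug",onz(c,[[288.25,181.25]],.069),"flange",onz(c,[[287.6,182.3]],.038),"bore",onz(c,[[354.1,222.6],[354.2,223.25]],.072))
s=ctrl.read_state()
B=onz(c,[[288.25,181.25]],.069)[0]
print(delta(s,[B[0],B[1],.20]))
R=Ro.from_quat(s['orientation']).as_matrix()
w=ctrl.get_calibration("wrist");Rw=cv2.Rodrigues(w['rvec'])[0]
print("cam in tool",R.T@(-Rw.T@w['tvec']-s['eef_pos']),"cam axes in tool",(Rw@R).round(2))
# vise height: side view top of jaw seen vs top view
cs=ctrl.get_calibration("side")
for z in(.1,.15,.2,.25,.3):
    P=onz(c,[[214,166],[230,270]],z);print(z,P.round(3),proj(cs,P).round())
E
```

```text
plug [[ 0.54593479 -0.11184035  0.069     ]] flange [[ 0.54526834 -0.1123116   0.038     ]] bore [[ 0.44008546 -0.27566511  0.072     ]
 [ 0.43845394 -0.27588695  0.072     ]]
[-53.89 -48.17   5.62]
cam in tool [ 0.07251558  0.00019131 -0.11705046] cam axes in tool [[ 0.    1.    0.  ]
 [-0.96  0.   -0.29]
 [-0.29 -0.    0.96]]
0.1 [[0.583 0.072 0.1  ]
 [0.33  0.035 0.1  ]] [[274. 151.]
 [169. 160.]]
0.15 [[0.578 0.067 0.15 ]
 [0.336 0.032 0.15 ]] [[272. 132.]
 [169. 140.]]
0.2 [[0.573 0.063 0.2  ]
 [0.342 0.029 0.2  ]] [[271. 113.]
 [170. 119.]]
0.25 [[0.568 0.058 0.25 ]
 [0.348 0.026 0.25 ]] [[270.  92.]
 [171.  96.]]
0.3 [[0.563 0.054 0.3  ]
 [0.354 0.023 0.3  ]] [[268.  70.]
 [172.  73.]]
```

>>> {"name": "play_rows", "arguments": {
  "plan": [
    [[100,0,0,-4.1,0,0,0],[100,0,0,-4.1,0,0,0],[100,0,0,-4.1,0,0,0],[100,0,0,-4.1,0,0,0],[100,-2.9,-2.6,0,0,0,0],[100,-2.9,-2.6,0,0,0,0],[100,-2.9,-2.6,0,0,0,0],[100,-2.9,-2.6,0,0,0,0],[100,-2.9,-2.6,0,0,0,0],[100,-2.9,-2.6,0,0,0,0],[100,-2.9,-2.6,0,0,0,0],[100,-2.9,-2.6,0,0,0,0]]
  ]
}}

```text
time_s: 1.1
eef_pos: [0.3931, 0.2685, 0.42]
orientation: [0.228, 0.974, -0.0, -0.0]
force: [1.1, -0.1, -0.6]
width: 0.996
finger_force: 0.0
```

>>> {"name": "play_rows", "arguments": {
  "plan": [
    [[100,-2.9,-2.6,0,0,0,0],[100,-2.9,-2.6,0,0,0,0],[100,-2.9,-2.6,0,0,0,0],[100,-2.9,-2.6,0,0,0,0],[100,-2.9,-2.6,0,0,0,0],[100,-2.9,-2.6,0,0,0,0],[100,-2.9,-2.6,0,0,0,0],[100,-2.9,-2.6,0,0,0,0],[100,-2.9,-2.6,0,0,0,0],[100,0,0,0,0,0,0],[100,0,0,0,0,0,0]]
  ]
}}

```text
time_s: 2.02
eef_pos: [0.5231, -0.0572, 0.4193]
orientation: [0.23, 0.973, 0.0, -0.001]
force: [-0.7, 0.6, 0.3]
width: 0.996
finger_force: 0.0
```

```bash
python3 - <<'E'
from workcell import ctrl
from h import *
s=ctrl.read_state();print(s['time_s'],s['eef_pos'],s['orientation'],s['force'])
print(delta(s,[.5457,-.112,.20]))
E
```

```text
2.0167 [ 0.52311746 -0.05715704  0.41928506] [ 2.30233646e-01  9.73134793e-01  1.88300623e-04 -1.05189582e-03] [-0.65478817  0.64625964  0.26388823]
[-4.52 -3.89 21.92]
```

>>> {"name": "play_rows", "arguments": {
  "plan": [
    [[100,-2.2,-1.9,1,0,0,0],[100,-2.3,-2.0,1,0,0,0],[100,0,0,4,0,0,0],[100,0,0,4,0,0,0],[100,0,0,4,0,0,0],[100,0,0,4,0,0,0],[100,0,0,4,0,0,0],[100,0,0,0,0,0,0],[100,0,0,0,0,0,0]]
  ]
}}

```text
time_s: 2.77
eef_pos: [0.5443, -0.1084, 0.1989]
orientation: [0.228, 0.974, 0.001, -0.003]
force: [0.3, -0.7, 0.2]
width: 1.001
finger_force: 0.0
```

```bash
python3 - <<'E'
from workcell import ctrl
from h import *
w=ctrl.get_calibration("wrist");s=ctrl.read_state();im=ctrl.snapshot("wrist")[:,:,::-1].copy()
cv2.imwrite("pics/w1.png",im)
print(s['eef_pos'],s['orientation'],delta(s,[.5457,-.112,.20]))
print(proj(w,[[.5457,-.112,.069],[.5457,-.112,.039]]))
E
```

```text
[ 0.54429544 -0.10835219  0.19887054] [ 2.27649679e-01  9.73738137e-01  6.51372825e-04 -3.03972687e-03] [-0.29 -0.26 -0.11]
[[250.10456037 197.11352277]
 [250.46935355 187.3309391 ]]
```

View pics/w1.png

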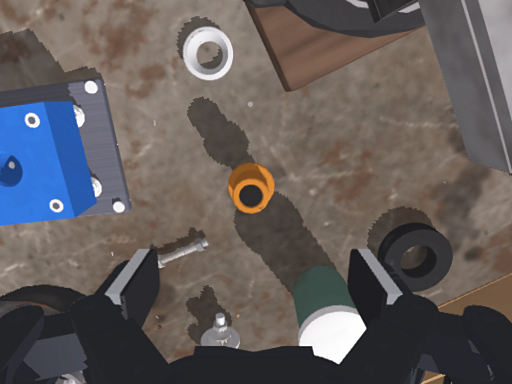

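The wrist view shows the plug at (250.5,196), against a predicted (250.1,197.1), so the fix agrees to about 1 mm. The bolt and jar are clear of the fingers.

```bash
python3 - <<'E'
from workcell import ctrl
from h import *
w=ctrl.get_calibration("wrist");s=ctrl.read_state()
im=cv2.imread("pics/w1.png");hsv=cv2.cvtColor(im,cv2.COLOR_BGR2HSV)
m=cv2.inRange(hsv,(8,150,60),(25,255,255))[150:230,210:290]
cs,h=cv2.findContours(m,cv2.RETR_CCOMP,cv2.CHAIN_APPROX_NONE)
for k,q in enumerate(cs):
    if len(q)>12:
        e=cv2.fitEllipse(q);u=np.array(e[0])+[210,150];print(h[0][k],e,u,onz(w,[u],.069),onz(w,[u],.039))
print(delta(s,[.5457,-.112,.0705]))
E
```

```text
[-1 -1  1 -1] ((40.66545486450195, 37.105045318603516), (44.9023323059082, 49.635902404785156), 0.6004812121391296) [250.66545486 187.10504532] [[ 0.54174983 -0.10953187  0.069     ]] [[ 0.54902053 -0.11344415  0.039     ]]
[-1 -1 -1  0] ((40.29990768432617, 45.351078033447266), (22.99805450439453, 24.11367416381836), 98.07164764404297) [250.29990768 195.35107803] [[ 0.54776858 -0.11285499  0.069     ]] [[ 0.55576371 -0.11716724  0.039     ]]
[-0.07 -0.27 13.07]
```

>>> {"name": "play_rows", "arguments": {
  "plan": [
    [[100,-0.2,-0.3,3,0,0,0],[100,0,0,3,0,0,0],[100,0,0,3,0,0,0],[100,0,0,2,0,0,0],[100,0,0,1,0,0,0],[100,0,0,1,0,0,0],[100,0,0,0,0,0,0],[100,0,0,0,0,0,0]]
  ]
}}

```text
time_s: 3.48
eef_pos: [0.5476, -0.1142, 0.0718]
orientation: [0.228, 0.974, -0.0, 0.001]
force: [-0.3, -0.3, 0.5]
width: 1.0
finger_force: 0.0
```

```bash
python3 - <<'E'
from workcell import ctrl
from h import *
s=ctrl.read_state()
print(s['eef_pos'],s['orientation'],s['force'],delta(s,[.5472,-.1126,.0705]))
E
```

```text
[ 0.54760629 -0.11417126  0.07184202] [ 2.28248219e-01  9.73601799e-01 -2.50299823e-04  1.49169201e-03] [-0.26032003 -0.2983691   0.53726193] [0.11 0.12 0.13]
```

>>> {"name": "play_rows", "arguments": {
  "plan": [
    [[100,0.1,0.1,0.1,0,0,0],[70,0,0,0,0,0,0],[55,0,0,0,0,0,0],[45,0,0,0,0,0,0],[38,0,0,0,0,0,0],[32,0,0,0,0,0,0],[25,0,0,0,0,0,0],[20,0,0,0,0,0,0],[20,0,0,0,0,0,0],[20,0,0,0,0,0,0],[20,0,0,0,0,0,0],[20,0,0,0,0,0,0]]
  ],
  "squeeze": 60
}}

```text
time_s: 4.48
eef_pos: [0.5461, -0.1126, 0.0698]
orientation: [0.228, 0.974, -0.0, 0.0]
force: [-1.2, 1.4, 6.6]
width: 0.329
finger_force: 58.8
```

```bash
python3 - <<'E'
from workcell import ctrl
from h import *
P=[]
for i in range(4):
    ctrl.snapshot("wrist");s=ctrl.read_state();print(s['eef_pos'],s['orientation'],s['force'],s['width'],s['finger_force'])
E
```

```text
[ 0.54610587 -0.11258328  0.0697999 ] [ 2.28345917e-01  9.73580010e-01 -7.64686468e-05  3.17028852e-04] [0.25699885 0.75515748 5.99649309] 0.3266621113192797 58.798919320106506
[ 0.5461218  -0.11262922  0.06979927] [ 2.28367572e-01  9.73574921e-01 -7.92850726e-05  3.45507477e-04] [-1.34665243  0.15162068  5.30898631] 0.33043551602342247 58.79835069179535
[ 0.54610171 -0.11261097  0.06978813] [ 2.28378560e-01  9.73572353e-01 -7.33245369e-05  3.19493044e-04] [-0.42484932  0.27922956  5.62694647] 0.32782170457715953 58.798765540122986
[ 0.54610284 -0.11261442  0.06979543] [ 2.28365786e-01  9.73575347e-01 -7.66621164e-05  3.25974464e-04] [-0.12643029  1.02131807  4.85843927] 0.3288680233417225 58.799105286598206
```

```bash
python3 - <<'E'
from workcell import ctrl
from h import *
s=ctrl.read_state()
print(delta(s,[.502,-.307,.19]))
E
```

```text
[ -4.7  -19.37 -12.02]
```

>>> {"name": "play_rows", "arguments": {
  "plan": [
    [[20,0,0,-1,0,0,0],[20,0,0,-2,0,0,0],[20,0,0,-3,0,0,0],[20,0,0,-3,0,0,0],[20,0,0,-3,0,0,0]]
  ]
}}

```text
time_s: 5.1
eef_pos: [0.5451, -0.1122, 0.1902]
orientation: [0.228, 0.974, 0.0, -0.001]
force: [-0.1, -0.4, -1.4]
width: 0.332
finger_force: 59.3
```

>>> {"name": "play_rows", "arguments": {
  "plan": [
    [[20,-0.5,-2,0,0,0,0],[20,-0.8,-3.2,0,0,0,0],[20,-0.8,-3.2,0,0,0,0],[20,-0.8,-3.2,0,0,0,0],[20,-0.8,-3.2,0,0,0,0],[20,-0.6,-2.6,0,0,0,0],[20,-0.4,-2,0,0,0,0],[20,0,0,0,0,0,0],[20,0,0,0,0,0,0],[20,0,0,0,0,0,0]]
  ]
}}

```text
time_s: 5.93
eef_pos: [0.5012, -0.3063, 0.189]
orientation: [0.229, 0.974, 0.001, -0.001]
force: [0.1, 0.5, -1.9]
width: 0.33
finger_force: 59.4
```

```bash
python3 - <<'E'
from workcell import ctrl
from h import *
w=ctrl.get_calibration("wrist");s=ctrl.read_state();im=ctrl.snapshot("wrist")[:,:,::-1].copy()
cv2.imwrite("pics/w2.png",im);np.save("w2.npy",np.r_[w['rvec'],w['tvec'],s['eef_pos'],s['orientation']])
print(s['eef_pos'],s['orientation'],s['force'])
print(proj(w,[[.4395,-.2757,.072]]))
E
```

```text
[ 0.5012265  -0.30627079  0.18902395] [ 2.28509766e-01  9.73541148e-01  6.59875140e-04 -6.96336919e-04] [ 0.0552599   0.48510148 -1.87342051]
[[253.16694101 103.41713293]]
```

View pics/w2.png

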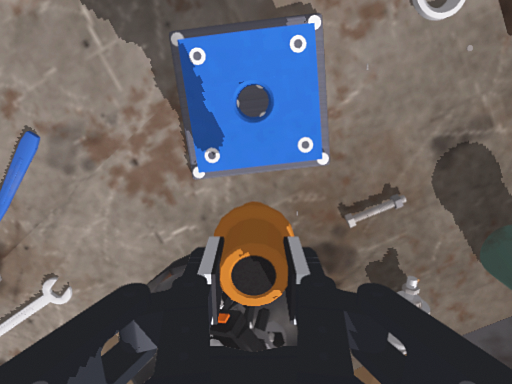

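The wrist view shows the bore at about (253,102), against a predicted (253.2,103.4). The plug of the held bushing is at about (253,276).

```bash
python3 - <<'E'
from workcell import ctrl
from h import *
w=ctrl.get_calibration("wrist");s=ctrl.read_state()
d=np.load("w2.npy");w['rvec'],w['tvec']=d[:3],d[3:6]
p=d[6:9];R=Ro.from_quat(d[9:]).as_matrix()
im=cv2.imread("pics/w2.png");hsv=cv2.cvtColor(im,cv2.COLOR_BGR2HSV)
def hole(m,x0,y0,x1,y1,z):
    cs,h=cv2.findContours(m[y0:y1,x0:x1],cv2.RETR_CCOMP,cv2.CHAIN_APPROX_NONE)
    for k,q in enumerate(cs):
        if len(q)>14:
            q=cv2.convexHull(q) ;
            if len(q)<6: continue
            e=cv2.fitEllipse(q);u=np.array(e[0])+[x0,y0];P=onz(w,[u],z)[0]
            print(h[0][k][3],np.round(e[1],1),u.round(1),"world",P.round(4),"tool",(R.T@(P-p)).round(4))
print("blue");hole(cv2.inRange(hsv,(95,100,20),(130,255,255)),225,75,285,135,.072)
print("rim bright blue");hole(cv2.inRange(hsv,(95,100,150),(130,255,255)),225,75,285,135,.072)
print("orange");hole(cv2.inRange(hsv,(5,130,50),(25,255,255)),218,200,296,310,p[2]-.0008)
print("bolts",onz(w,[np.mean([(197,56),(298,44),(212,155),(305,145)],0)],.073), R.T@(onz(w,[np.mean([(197,56),(298,44),(212,155),(305,145)],0)],.073)[0]-p))
E
```

```text
blue
0 [33.  34.3] [252.9 100.8] world [ 0.4378 -0.2751  0.072 ] tool [ 0.0705 -0.0004  0.1171]
rim bright blue
0 [37.2 39.3] [254.1 102.5] world [ 0.4392 -0.2749  0.072 ] tool [0.0693 0.0004 0.1171]
orange
-1 [ 84.7 104.6] [253.9 253.7] world [ 0.4903 -0.3005  0.1882] tool [0.0123 0.0003 0.0008]
0 [40.8 46. ] [253.2 275.2] world [ 0.4989 -0.3051  0.1882] tool [ 0.0026 -0.      0.0008]
bolts [[ 0.4373786  -0.27477429  0.073     ]] [ 0.07100132 -0.0003127   0.11614154]
```

>>> {"name": "play_rows", "arguments": {
  "plan": [
    [[20,1.2,0,0,0,0,0],[20,2.2,0,0,0,0,0],[20,2.2,0,0.5,0,0,0],[20,1.2,0,1.2,0,0,0],[20,0,0,1.2,0,0,0],[20,0,0,0.8,0,0,0],[20,0,0,0,0,0,0],[20,0,0,0,0,0,0],[20,0,0,0,0,0,0],[20,0,0,0,0,0,0]]
  ]
}}

```text
time_s: 6.82
eef_pos: [0.4416, -0.2773, 0.1529]
orientation: [0.228, 0.974, -0.0, 0.001]
force: [0.2, -0.0, -1.8]
width: 0.33
finger_force: 59.4
```

```bash
python3 - <<'E'
from workcell import ctrl
from h import *
s=ctrl.read_state();im=ctrl.snapshot("side")[:,:,::-1].copy();w=ctrl.snapshot("wrist")[:,:,::-1].copy()
cv2.imwrite("pics/s3.png",im)
a=cv2.resize(im[150:300,150:290],(560,600),interpolation=2)
cv2.imwrite("pics/s3c.png",a);cv2.imwrite("pics/w3.png",w)
print(s['eef_pos'],s['orientation'],s['force'],delta(s,[.4397,-.2763,.15]))
c=ctrl.get_calibration("side")
b=np.array([.4393,-.2755,0])
q=proj(c,[b+[0,0,.072],b+[0,0,.08],b+[0,0,.114],b+[0,0,.149]]);print((q-[150,150])*4)
E
```

```text
[ 0.44161008 -0.27728779  0.15287558] [ 2.28137753e-01  9.73628507e-01 -4.21066071e-04  7.19704580e-04] [ 0.19883474 -0.04056849 -1.81989695] [0.22 0.   0.29]
[[268.26455656 365.51021939]
 [267.51303884 349.26072139]
 [264.25832114 278.07503177]
 [260.80537026 201.05910836]]
```

View pics/s3c.png

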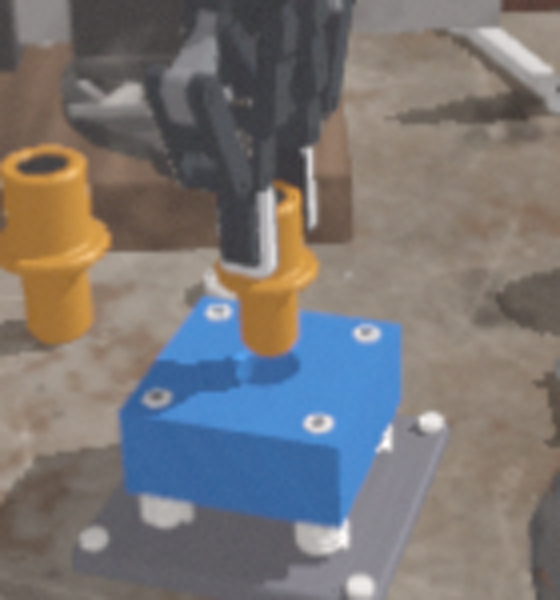

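The side crop shows the bushing upright above the block. Its nose end is at about (270,343), against a predicted bore axis at x≈267.5. That is about 1 mm too far in +x, which matches the measured TCP offset.

>>> {"name": "play_rows", "arguments": {
  "plan": [
    [[20,0.2,0,0,0,0,0],[20,0,0,0.4,0,0,0],[20,0,0,0.3,0,0,0],[20,0,0,0.3,0,0,0],[20,0,0,0,0,0,0],[20,0,0,0,0,0,0],[20,0,0,0,0,0,0]]
  ]
}}

```text
time_s: 7.5
eef_pos: [0.439, -0.2761, 0.1422]
orientation: [0.228, 0.974, 0.0, -0.0]
force: [0.2, 0.5, -2.0]
width: 0.327
finger_force: 59.4
```

>>> {"name": "play_rows", "arguments": {
  "plan": [
    [[20,0,0,0.2,0,0,0],[20,0,0,0.2,0,0,0],[20,0,0,0,0,0,0],[20,0,0,0,0,0,0]]
  ]
}}

```text
time_s: 7.83
eef_pos: [0.4389, -0.276, 0.1382]
orientation: [0.228, 0.974, 0.0, -0.0]
force: [-0.5, 0.6, -2.5]
width: 0.33
finger_force: 59.4
```

>>> {"name": "play_rows", "arguments": {
  "plan": [
    [[20,0,0,0.2,0,0,0],[20,0,0,0.2,0,0,0],[20,0,0,0,0,0,0],[20,0,0,0,0,0,0]]
  ]
}}

```text
time_s: 8.17
eef_pos: [0.439, -0.276, 0.1341]
orientation: [0.228, 0.974, 0.0, -0.0]
force: [-0.2, 0.5, -1.1]
width: 0.332
finger_force: 59.4
```

>>> {"name": "play_rows", "arguments": {
  "plan": [
    [[20,0,0,0.2,0,0,0],[20,0,0,0.2,0,0,0],[20,0,0,0,0,0,0],[20,0,0,0,0,0,0]]
  ]
}}

```text
time_s: 8.5
eef_pos: [0.439, -0.276, 0.1302]
orientation: [0.228, 0.974, 0.0, -0.0]
force: [-0.0, 0.1, -0.5]
width: 0.327
finger_force: 59.4
```

>>> {"name": "play_rows", "arguments": {
  "plan": [
    [[20,0,0,0.2,0,0,0],[20,0,0,0.2,0,0,0],[20,0,0,0.2,0,0,0],[20,0,0,0,0,0,0],[20,0,0,0,0,0,0]]
  ]
}}

```text
time_s: 8.92
eef_pos: [0.439, -0.276, 0.1241]
orientation: [0.228, 0.974, 0.0, -0.0]
force: [-0.1, -0.7, -1.8]
width: 0.33
finger_force: 59.4
```

>>> {"name": "play_rows", "arguments": {
  "plan": [
    [[20,0,0,0.2,0,0,0],[20,0,0,0.2,0,0,0],[20,0,0,0,0,0,0],[20,0,0,0,0,0,0]]
  ]
}}

```text
time_s: 9.25
eef_pos: [0.439, -0.276, 0.1202]
orientation: [0.228, 0.974, 0.0, -0.0]
force: [-0.6, 0.2, -1.1]
width: 0.331
finger_force: 59.4
```

>>> {"name": "play_rows", "arguments": {
  "plan": [
    [[20,0,0,0.2,0,0,0],[20,0,0,0.2,0,0,0],[20,0,0,0,0,0,0],[20,0,0,0,0,0,0]]
  ]
}}

```text
time_s: 9.58
eef_pos: [0.4392, -0.2762, 0.1163]
orientation: [0.228, 0.974, -0.0, 0.0]
force: [0.0, 0.1, -1.1]
width: 0.329
finger_force: 59.4
```

>>> {"name": "play_rows", "arguments": {
  "plan": [
    [[20,0,0,0.2,0,0,0],[20,0,0,0.2,0,0,0],[20,0,0,0,0,0,0],[20,0,0,0,0,0,0]]
  ]
}}

```text
time_s: 9.92
eef_pos: [0.4393, -0.2764, 0.1127]
orientation: [0.228, 0.974, -0.0, 0.0]
force: [0.2, -0.3, 4.3]
width: 0.33
finger_force: 59.8
```

>>> {"name": "play_rows", "arguments": {
  "plan": [
    [[20,0,0,0.2,0,0,0],[20,0,0,0.1,0,0,0],[20,0,0,0,0,0,0],[20,0,0,0,0,0,0]]
  ]
}}

```text
time_s: 10.25
eef_pos: [0.4394, -0.2764, 0.1102]
orientation: [0.228, 0.974, -0.0, 0.001]
force: [-1.1, -0.5, 9.0]
width: 0.327
finger_force: 60.1
```

>>> {"name": "play_rows", "arguments": {
  "plan": [
    [[20,0,0,0.2,0,0,0],[20,0,0,0.1,0,0,0],[20,0,0,0,0,0,0],[20,0,0,0,0,0,0]]
  ]
}}

```text
time_s: 10.58
eef_pos: [0.4395, -0.2765, 0.1077]
orientation: [0.228, 0.974, -0.001, 0.001]
force: [-1.9, 1.0, 12.4]
width: 0.329
finger_force: 60.6
```

>>> {"name": "play_rows", "arguments": {
  "plan": [
    [[20,0,0,0.2,0,0,0],[20,0,0,0,0,0,0],[20,0,0,0,0,0,0]]
  ]
}}

```text
time_s: 10.83
eef_pos: [0.4396, -0.2767, 0.1058]
orientation: [0.228, 0.974, -0.001, 0.001]
force: [-0.9, -1.1, 12.1]
width: 0.327
finger_force: 60.8
```

>>> {"name": "play_rows", "arguments": {
  "plan": [
    [[20,0,0,0.2,0,0,0],[20,0,0,0,0,0,0],[20,0,0,0,0,0,0]]
  ]
}}

```text
time_s: 11.08
eef_pos: [0.4396, -0.2767, 0.1035]
orientation: [0.228, 0.974, -0.001, 0.001]
force: [-0.2, -0.4, 9.5]
width: 0.332
finger_force: 60.7
```

>>> {"name": "play_rows", "arguments": {
  "plan": [
    [[20,0,0,0.2,0,0,0],[20,0,0,0,0,0,0],[20,0,0,0,0,0,0]]
  ]
}}

```text
time_s: 11.33
eef_pos: [0.4396, -0.2767, 0.1016]
orientation: [0.228, 0.974, -0.001, 0.001]
force: [-1.4, 1.1, 12.3]
width: 0.33
finger_force: 60.7
```

>>> {"name": "play_rows", "arguments": {
  "plan": [
    [[20,0,0,0.2,0,0,0],[20,0,0,0,0,0,0],[20,0,0,0,0,0,0]]
  ]
}}

```text
time_s: 11.58
eef_pos: [0.4396, -0.2767, 0.1]
orientation: [0.228, 0.974, -0.001, 0.001]
force: [-0.8, 1.1, 14.8]
width: 0.331
finger_force: 61.0
```

```bash
python3 - <<'E'
from workcell import ctrl
from h import *
im=ctrl.snapshot("side")[:,:,::-1].copy();s=ctrl.read_state()
cv2.imwrite("pics/s4c.png",cv2.resize(im[150:300,150:290],(560,600),interpolation=2))
print(s['eef_pos'],s['force'],s['time_s'])
E
```

```text
[ 0.43961465 -0.2766678   0.10003496] [-1.73784464  1.22846635 14.30972748] 11.6333
```

View pics/s4c.png

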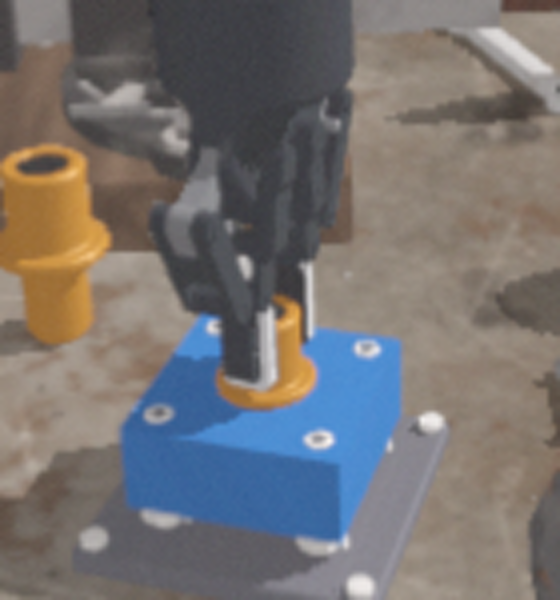

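The side crop shows the flange lying on the block's top face at (265,390), with the block pressed down a few mm. The force is rising at the spring rate, so the bushing has bottomed. I'll push once more to be sure, then unload before opening.

>>> {"name": "play_rows", "arguments": {
  "plan": [
    [[20,0,0,0.2,0,0,0],[20,0,0,0,0,0,0],[20,0,0,0,0,0,0]]
  ]
}}

```text
time_s: 11.88
eef_pos: [0.4396, -0.2767, 0.0984]
orientation: [0.228, 0.974, -0.001, 0.001]
force: [-1.9, 1.2, 17.1]
width: 0.332
finger_force: 61.3
```

>>> {"name": "play_rows", "arguments": {
  "plan": [
    [[20,0,0,-0.2,0,0,0],[20,0,0,-0.2,0,0,0],[20,0,0,-0.2,0,0,0],[20,0,0,-0.1,0,0,0],[20,0,0,0,0,0,0],[20,0,0,0,0,0,0]]
  ]
}}

```text
time_s: 12.38
eef_pos: [0.4396, -0.2767, 0.1043]
orientation: [0.228, 0.974, -0.001, 0.001]
force: [-0.5, -0.7, 7.9]
width: 0.33
finger_force: 60.4
```

>>> {"name": "play_rows", "arguments": {
  "plan": [
    [[20,0,0,-0.2,0,0,0],[20,0,0,0,0,0,0],[25,0,0,0,0,0,0],[35,0,0,0,0,0,0],[45,0,0,0,0,0,0],[60,0,0,0,0,0,0],[80,0,0,0,0,0,0],[100,0,0,0,0,0,0],[100,0,0,0,0,0,0],[100,0,0,0,0,0,0],[100,0,0,0,0,0,0]]
  ]
}}

```text
time_s: 13.3
eef_pos: [0.4389, -0.2759, 0.1052]
orientation: [0.228, 0.974, 0.0, -0.0]
force: [-0.4, 0.2, -0.6]
width: 1.003
finger_force: 0.0
```

>>> {"name": "play_rows", "arguments": {
  "plan": [
    [[100,0,0,-1,0,0,0],[100,0,0,-2,0,0,0],[100,0,0,-3,0,0,0],[100,0,0,-3,0,0,0],[100,0,0,-3,0,0,0],[100,0,0,-3,0,0,0],[100,0,0,0,0,0,0],[100,0,0,0,0,0,0],[100,0,0,0,0,0,0]]
  ]
}}

```text
time_s: 14.05
eef_pos: [0.4385, -0.2755, 0.2554]
orientation: [0.228, 0.974, 0.0, -0.0]
force: [0.6, 0.1, -0.2]
width: 0.996
finger_force: 0.0
```

```bash
python3 - <<'E'
from workcell import ctrl
from h import *
im=ctrl.snapshot("side")[:,:,::-1].copy();s=ctrl.read_state()
cv2.imwrite("pics/s5c.png",cv2.resize(im[150:300,150:290],(560,600),interpolation=2))
print(s['eef_pos'],s['force'],s['time_s'])
c=ctrl.get_calibration("side");b=np.array([.4393,-.2755,0])
print((proj(c,[b+[0,0,.072],b+[0,0,.077],b+[0,0,.107]])-[150,150])*4)
E
```

```text
[ 0.43827633 -0.27528138  0.25459321] [ 0.37665732 -0.27239902  1.25684315] 14.1
[[268.26455656 365.51021939]
 [267.79549586 355.37618808]
 [264.93645238 293.01723234]]
```

View pics/s5c.png

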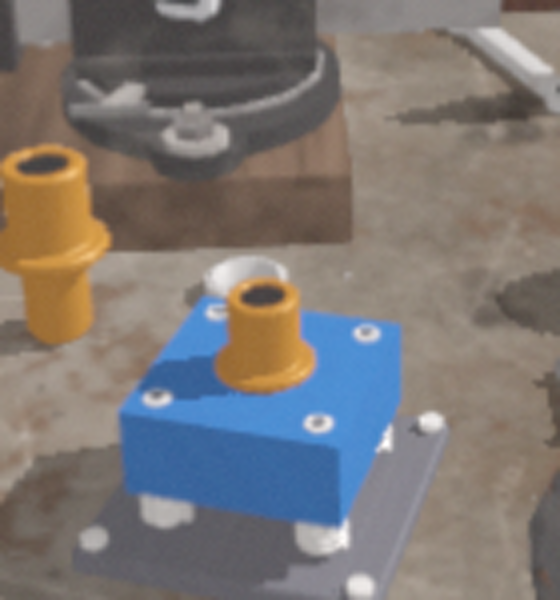

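The side crop shows the bushing upright with its flange flush on the block and the block back at its unloaded height. The plug is at (263,294), against a predicted (265,293) when fully seated. The gripper is clear.

```bash
python3 -c "
from workcell import ctrl
print(ctrl.hand_in())"
```

```text
the job is handed in; nothing more can be done
None
```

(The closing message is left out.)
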